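# Find the loose bearing bolt on the polishing spindle and hold its cap open

## Task

One of the three brass bolts on the polishing spindle's bearing caps has worked loose. First push each of the three bolt heads down until it stops (a sound one gives only a little, the loose one sinks clearly deeper) with all caps still shut; then lift the hinged blue cap of the loose one by its red lug, to 45 degrees or a little more, and finish while still holding it open in the gripper so that the bearing can be inspected. Keep the other two caps shut and leave the tin, the file and the scroll where they are.

Things in the scene. Friction and masses are not known exactly. Their poses are not given: they have to be found in the camera images.
- spindle: Polishing spindle fixed to the bench: grey bed 150x300x12 mm, three green bearing pedestals (40 mm wide, tops at height 62 mm) 90 mm apart on a 14 mm shaft along its y axis at height 62 mm; beyond the left one a felt wheel (90 mm diameter), beyond the right one a pulley (60 mm), both over 170 mm from the middle. Origin: bed underside below the middle pedestal; x away from the robot, y left, z up.
- left_cap (a joint): Hinge angle of the left blue bearing cap (114 x 40 mm, 14 mm thick at the bolt, hinged at its end nearer the robot), rad: 0 shut (level on its pedestal), grows to at most 1.2 as its far end is swung up and back towards the robot. About 160 g; the hinge turns freely and the cap falls shut by itself when let go. No latch.
- middle_cap (a joint): Hinge angle of the middle blue bearing cap (114 x 40 mm, 14 mm thick at the bolt, hinged at its end nearer the robot), rad: 0 shut (level on its pedestal), grows to at most 1.2 as its far end is swung up and back towards the robot. About 160 g; the hinge turns freely and the cap falls shut by itself when let go. No latch.
- right_cap (a joint): Hinge angle of the right blue bearing cap (114 x 40 mm, 14 mm thick at the bolt, hinged at its end nearer the robot), rad: 0 shut (level on its pedestal), grows to at most 1.2 as its far end is swung up and back towards the robot. About 160 g; the hinge turns freely and the cap falls shut by itself when let go. No latch.
- left_hinge (a point): Middle of the left cap's hinge line, 62 mm above the bench; the hinge line is parallel to the spindle's y axis. The frame turns with the cap: x runs along the cap to its far end, z up out of its top (shut: parallel to the spindle's axes).
- left_lug (a point): Middle of the top face of the red lifting lug that stands up from the far end of the left cap: 12 mm thick (along y), 20 mm long (along x), standing 28 mm above the cap's top; shut, its top is 104 mm above the bench, 98 mm along x from the hinge. Flat sides: held across y, it can also turn between the finger pads as the cap swings. Axes as the cap's.
- left_head (a point): Middle of the top face of the brass head of the left bolt, on the cap 40 mm nearer the hinge than the lug; head 22 mm diameter, 8 mm thick. Before it is pressed its top is 93 mm above the bench, its underside 9 mm above the cap. Moves with the bolt.
- left_bolt (a joint): How far the left bolt has been pushed down into its cap, m: 0 at the start. It takes about 3 N to move and stays where it is left. A sound bolt stops dead after 2 mm; the loose one goes on to 8 mm. Which one is loose cannot be seen and changes every time.
- middle_hinge (a point): Middle of the middle cap's hinge line, 62 mm above the bench; the hinge line is parallel to the spindle's y axis. The frame turns with the cap: x runs along the cap to its far end, z up out of its top (shut: parallel to the spindle's axes).
- middle_lug (a point): Middle of the top face of the red lifting lug that stands up from the far end of the middle cap: 12 mm thick (along y), 20 mm long (along x), standing 28 mm above the cap's top; shut, its top is 104 mm above the bench, 98 mm along x from the hinge. Flat sides: held across y, it can also turn between the finger pads as the cap swings. Axes as the cap's.
- middle_head (a point): Middle of the top face of the brass head of the middle bolt, on the cap 40 mm nearer the hinge than the lug; head 22 mm diameter, 8 mm thick. Before it is pressed its top is 93 mm above the bench, its underside 9 mm above the cap. Moves with the bolt.
- middle_bolt (a joint): How far the middle bolt has been pushed down into its cap, m: 0 at the start. It takes about 3 N to move and stays where it is left. A sound bolt stops dead after 2 mm; the loose one goes on to 8 mm. Which one is loose cannot be seen and changes every time.
- right_hinge (a point): Middle of the right cap's hinge line, 62 mm above the bench; the hinge line is parallel to the spindle's y axis. The frame turns with the cap: x runs along the cap to its far end, z up out of its top (shut: parallel to the spindle's axes).
- right_lug (a point): Middle of the top face of the red lifting lug that stands up from the far end of the right cap: 12 mm thick (along y), 20 mm long (along x), standing 28 mm above the cap's top; shut, its top is 104 mm above the bench, 98 mm along x from the hinge. Flat sides: held across y, it can also turn between the finger pads as the cap swings. Axes as the cap's.
- right_head (a point): Middle of the top face of the brass head of the right bolt, on the cap 40 mm nearer the hinge than the lug; head 22 mm diameter, 8 mm thick. Before it is pressed its top is 93 mm above the bench, its underside 9 mm above the cap. Moves with the bolt.
- right_bolt (a joint): How far the right bolt has been pushed down into its cap, m: 0 at the start. It takes about 3 N to move and stays where it is left. A sound bolt stops dead after 2 mm; the loose one goes on to 8 mm. Which one is loose cannot be seen and changes every time.
- tin: Bystander: round closed brass tin with a steel lid, 75 mm diameter, 26 mm high; origin at the centre of its underside.
- file: Bystander: hand file with a wooden handle lying flat, 205 mm long, 30 mm wide, 22 mm high; origin on the bench under its middle, x along it towards the blade tip.
- scroll: Bystander: small scroll of 4 mm silver-coloured bent bar, about 60 x 70 mm, lying flat, 4 mm high; origin under the spiral's middle.

How it is judged:
By the outcome, as a careful person would: the job done as asked, in the order asked, and still so for the second after the job is handed in, while the arm keeps its last pose, push and grip.
It also fails if it takes over 48 s, if anything falls off the work surface, if the arm or the gripper's body presses on something with over 40 N, if the wrist force passes 120 N, or if a joint passes its speed limit or range.

## Robot

A 6-joint arm with a two-finger parallel gripper is mounted at the origin on the work surface. World frame = base frame: x ahead of the robot, y to its left, z up, the work surface at z = 0. Lengths are in mm, angles in rad, forces in N, time in s.
With the tool pointing down it reaches from about 350 to 875 mm from the base axis. Payload 15.5 kg.
Tool frame: the origin (TCP) lies on the centre line of the jaws, within the pads' length; the fingertips stand 17 mm ahead of it and the grasp point (between the pads) lies 2 mm behind it; z points along the fingers, y is the line along which they close (so a half turn about z gives the same grasp; the last joint's range is limited). The gripper opens to 85 mm and grips with 20 to 120 N. Pads are 22 mm wide; open, the fingers measure 114 mm over their backs; the gripper's body (76 mm by 85 mm) begins 54 mm behind the grasp point. The pads swing forward as they close: fully open they stand 13 mm farther back than shut.
Start: joints at [-1.415, 0.494, 1.345, -0, 1.302, -0.096], TCP at [155.113, -605.447, 248.277] pointing down, gripper open.
Joint ranges: [-2.91, 2.91], [-0.82, 2.16], [0.22, 2.67], [-1.22, 4.37], [0.12, 2.79], [-3.08, 3.08]. Speed limits (rad/s): [1.89, 1.89, 2.57, 3.01, 3.01, 3.01].

## Interface

Orientations are given as a unit quaternion [x, y, z, w].
In Python, from workcell import bot, planner, telemetry, eyes, order, models gives the robot as it stands. Calls block until the motion is done:
- bot.move_pose(position, orientation): joint-space move of the TCP to a pose.
- bot.servo_line(position, speed=150, frame=None, max_force=None): straight line of the TCP; frame=None keeps the orientation; speed is the mean speed in mm/s. With max_force (N) it stops when the force on the tool has changed by that much, and returns True; else False.
- bot.goto_joints(angles): joint-space move.
- bot.grip(opening, strength=None): opening from 0.0 (shut) to 1.0 (fully open); strength is the grip in N (None keeps the last); returns when the fingers have stopped.
- bot.pause(seconds).
- planner.solve_ik(position, orientation): joint angles nearest the present ones, or None.
- telemetry.sense(): the state.
- eyes.read_camera(name): name is "scene" or "top" or "wrist"; returns a dict with "img" (384x512x3 uint8, red, green, blue), "depth" (384x512 float32, mm along the optical axis (not along the pixel's ray), 0 where there is no reading), "mtx" (3x3 intrinsics, pixels), "R" (3x3) and "t" (3): a world point X has camera coordinates R X + t. Camera axes: x right, y down, z forward; pixel columns grow to the right and rows downward; lengths in mm; the calibration is good to about 2 mm. A picture is of the moment at which its call begins.
A pose or a line that the arm cannot do raises bot.IKError and nothing moves.
- order.sign_off(): hands the job in; it is judged then, once.
Trained networks look in a picture, given as the dict that the camera call returned (one of the last four; its "shot" number tells which), for a name from the list of things; names that differ only in an ending like _2 or _b are one class to them, and where a whole thing is asked for, a point or a joint stands for the part that bears it (a point fixed in the world has none). Each returns a list of dicts, best first, with "confidence" (0 to 1); they miss things now and then, are a little off and sometimes report something else, mostly with a low value. They report only what shows in the picture. A call takes as long as a camera call.
- models.look_for(picture, label): "point" ([x, y, z] in mm, in world coordinates, good to about 4 mm: the middle of the surface that is visible of it).
- models.cut_out(picture, label): "pixels" (384x512 bool, what is visible of it).
The state is a dict: "clock": time; "joints": joint angles; "joint_velocities": joint speeds; "tau": joint torques, N m; "tcp_pos": TCP position; "ee_rot": TCP orientation; "wrist_force": force on the tool from outside, world axes, zero at the start; "wrist_torque": the same for the moment, N m; "gripper_width": opening from 0.0 (shut) to 1.0 (fully open); "finger_force": force on a finger pad.
Only numpy, scipy, OpenCV 4.12 (cv2) and the standard library are available. Lean on these libraries where they do the work, as an engineer would, in place of code of your own. Each camera call takes 0.05 s, during which the arm holds its last target. There are 200 camera calls.

## Working session

There is one attempt and no reset: what is moved stays moved. The work goes in short steps, each a Python script; the robot and the scene stay as the last script left them, time stands still between calls to the robot, and variables do not carry over. Pictures are saved under pics/ and viewed, at most 10 in all, crops included, and the job is handed in when it is done.

```bash
mkdir -p pics; ls
python3 - <<'E'
from workcell import bot, planner, telemetry, eyes, order, models
import cv2, numpy as np
for n in ("scene","top"):
    p=eyes.read_camera(n); cv2.imwrite(f"pics/{n}0.png",p["img"][:,:,::-1])
    for l in ("left_lug","left_head","middle_head","right_head","left_cap","spindle","tin","file","scroll"):
        print(n,l,[(np.round(d["point"]).tolist(),round(d["confidence"],2)) for d in models.look_for(p,l)][:4])
s=telemetry.sense(); print(s)
E
```

```text
pics
scene left_lug [([578.0, 88.0, 79.0], 0.65), ([747.0, -104.0, 31.0], 0.61)]
scene left_head []
scene middle_head [([577.0, 94.0, 76.0], 0.45), ([579.0, 98.0, 91.0], 0.35)]
scene right_head [([552.0, -78.0, 93.0], 0.55), ([746.0, -105.0, 29.0], 0.38), ([581.0, 90.0, 78.0], 0.28), ([576.0, 94.0, 91.0], 0.23)]
scene left_cap [([577.0, 94.0, 76.0], 0.59), ([568.0, 3.0, 76.0], 0.45)]
scene spindle [([568.0, 0.0, 46.0], 0.82)]
scene tin [([746.0, -102.0, 30.0], 0.64)]
scene file [([506.0, 424.0, 13.0], 0.81), ([578.0, 94.0, 75.0], 0.64)]
scene scroll []
top left_lug [([566.0, 96.0, 77.0], 0.9)]
top left_head []
top middle_head []
top right_head []
top left_cap [([569.0, 96.0, 83.0], 0.83)]
top spindle [([548.0, 11.0, 12.0], 0.93)]
top tin [([741.0, -93.0, 26.0], 0.86)]
top file [([503.0, 425.0, 15.0], 0.89)]
top scroll [([492.0, -462.0, 2.0], 0.44)]
{'clock': 1.0, 'joints': array([-1.41547469e+00,  4.93591834e-01,  1.34549310e+00, -1.50781583e-05,
        1.30251610e+00, -9.54939207e-02]), 'joint_velocities': array([-0.00011579,  0.00159245,  0.00129495,  0.00105592, -0.0001491 ,
       -0.00112822]), 'tau': array([-4.50233902e-04, -8.82053447e+01, -3.84268177e+01, -2.16221451e-04,
        8.06234693e-04, -4.30882005e-05]), 'tcp_pos': array([ 155.12350845, -605.44290578,  248.28438741]), 'ee_rot': array([ 9.92146495e-01,  1.25081305e-01, -7.39143961e-06, -3.97027444e-06]), 'wrist_force': array([-0.38898089,  0.89637953, -0.6955179 ]), 'wrist_torque': array([ 0.05124989, -0.09029597, -0.02838311]), 'finger_force': 0.0, 'gripper_width': 1.0003919136273987}
```

View pics/top0.png

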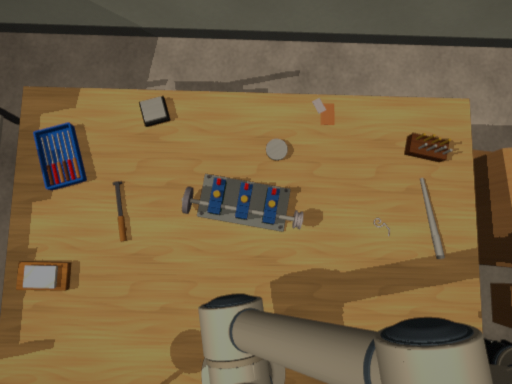

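View pics/scene0.png

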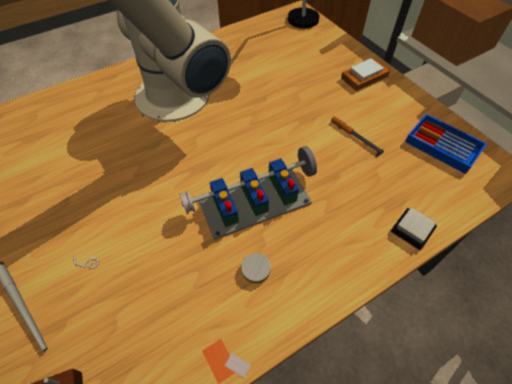

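Top view: the three blue caps sit at about (217,196), (244,200) and (271,204). Red lugs are at the far end and brass heads nearer the robot, with the spindle yawed about −8°. The scene view agrees, and nothing blocks the caps. Next I'll refine with the wrist camera.

Run:
```python
from workcell import bot, planner, telemetry, eyes, order, models
import cv2, numpy as np
a=-0.147
bot.move_pose([540,0,330],[np.cos(a/2),np.sin(a/2),0,0])
p=eyes.read_camera("wrist"); cv2.imwrite("pics/wrist0.png",p["img"][:,:,::-1]); np.savez("w0.npz",**{k:p[k] for k in("img","depth","mtx","R","t")})
for l in ("left_lug","middle_head","left_cap"):
    print(l,[(np.round(d["point"]).tolist(),round(d["confidence"],2)) for d in models.look_for(p,l)][:6])
s=telemetry.sense(); print(s["clock"],s["tcp_pos"],s["ee_rot"],s["joints"],s["wrist_force"])
```

```text
left_lug [([572.0, 98.0, 79.0], 0.9), ([546.0, -75.0, 79.0], 0.6)]
middle_head [([561.0, 8.0, 72.0], 0.74), ([561.0, 8.0, 92.0], 0.54)]
left_cap [([570.0, 97.0, 71.0], 0.62)]
3.7583 [ 5.40015775e+02 -3.96041563e-01  3.29931492e+02] [ 9.97279638e-01 -7.37110509e-02 -5.98820182e-05  1.08122043e-05] [-1.11310324e-01  3.00176456e-01  1.43296713e+00 -2.64504505e-05
  1.40856793e+00  1.60704620e+00] [ 0.79239741  0.29878131 -0.31362005]
```

View pics/wrist0.png

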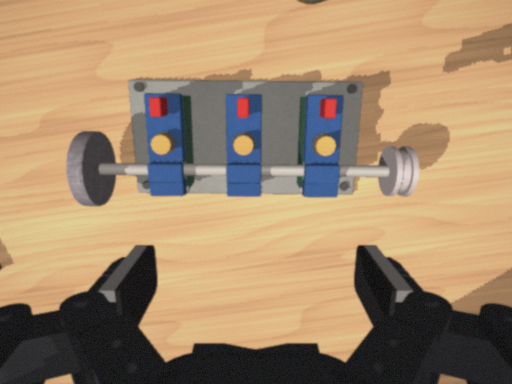

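The wrist view shows the heads at (162,145), (243,145), (325,146) and the lugs at (157,107), (243,107), (329,107). Now I'll fit the model to these using colour and depth.

```bash
cat > fit.py <<'E'
import cv2, numpy as np
from scipy.optimize import least_squares
def cloud(p):
    v,u=np.mgrid[:384,:512]; K=np.array(p["mtx"]); d=np.array(p["depth"])
    c=np.stack([(u-K[0,2])/K[0,0]*d,(v-K[1,2])/K[1,1]*d,d],-1)
    return (c-np.array(p["t"]))@np.array(p["R"])
def blobs(p,hlo,hhi,z0,z1):
    X=cloud(p); h=cv2.cvtColor(p["img"],cv2.COLOR_RGB2HSV)
    H=(h[...,0].astype(int)+10)%180
    m=(H>=hlo)&(H<=hhi)&(h[...,1]>150)&(h[...,2]>80)&(X[...,2]>z0)&(X[...,2]<z1)
    n,lab,st,_=cv2.connectedComponentsWithStats(m.astype(np.uint8))
    out=[]
    for i in range(1,n):
        if st[i,4]>=40:
            q=X[lab==i]; out.append(np.r_[(q.min(0)+q.max(0))[:2]/2,np.median(q[:,2]),st[i,4],q.mean(0)[:2],np.ptp(q,axis=0)[:2]])
    return sorted(out,key=lambda b:-b[1])
def model(a,x,y,L):  # L: list of (along x, along y)
    c,s=np.cos(a),np.sin(a); L=np.array(L); return L@np.array([[c,s],[-s,c]])+[x,y]
E
python3 - <<'E'
import numpy as np
from fit import *
p=dict(np.load("w0.npz"))
np.set_printoptions(precision=1,suppress=True)
hd=blobs(p,20,45,86,100); lg=blobs(p,0,17,98,112)
for b in hd+lg: print(b)
if len(hd)==3==len(lg):
    L=[(0,90),(0,0),(0,-90),(40,90),(40,0),(40,-90)]; D=np.array([b[4:6] for b in hd+lg])
    r=least_squares(lambda q:(model(*q,L)-D).ravel(),[-.147,550,5]); print(r.x,r.x[0]);print((model(*r.x,L)-D))
E
```

```text
[612.6  91.3 103.5 229.  612.5  91.1  18.9  13.9]
[599.1   3.  103.5 206.  599.2   2.8  19.1  12.8]
[585.1 -85.3 103.6 220.  585.3 -84.8  19.1  13.5]
```

Run:
```python
import numpy as np
from fit import *
p=dict(np.load("w0.npz"))
np.set_printoptions(precision=2,suppress=True)
X=cloud(p);print(p["img"][145,162],X[145,162],p["img"][145,243],X[145,243])
hd=blobs(p,18,45,86,115); lg=blobs(p,0,17,98,112)
for b in hd+lg: print(b)
D=np.array([b[4:6] for b in hd+lg])
L=([(0,90),(0,0),(0,-90)] if len(hd)==3 else [])+[(40,90),(40,0),(40,-90)]
if len(L)==len(D):
    r=least_squares(lambda q:(model(*q,L)-D).ravel(),[-.147,550,5]); print(r.x);print((model(*r.x,L)-D))
```

```text
[225 183 104] [572.43  96.72  92.58] [227 185 106] [559.35   9.56  92.  ]
[612.61  91.25 103.49 229.   612.48  91.06  18.86  13.95]
[599.11   2.97 103.5  206.   599.24   2.84  19.1   12.84]
[585.11 -85.29 103.63 220.   585.27 -84.84  19.1   13.51]
[ -0.15 559.46   9.14]
[[ 0.27  0.9 ]
 [-0.24  0.18]
 [-0.03 -1.08]]
```

```bash
sed -i 's/h\[...,1\]>150/h[...,1]>100/' fit.py
python3 - <<'E'
from workcell import bot, planner, telemetry, eyes, order, models
import numpy as np, json
from fit import *
np.set_printoptions(precision=2,suppress=True)
p=dict(np.load("w0.npz"))
hd=blobs(p,20,45,86,97); lg=blobs(p,0,17,98,112)
for b in hd: print(b)
D=np.array([b[4:6] for b in hd+lg]); L=[(0,90),(0,0),(0,-90),(40,90),(40,0),(40,-90)]
assert len(D)==6
r=least_squares(lambda q:(model(*q,L)-D).ravel(),[-.147,550,5]); print(r.x,np.abs(r.fun).max())
assert np.abs(r.fun).max()<4
a=r.x[0]; P=model(*r.x,L); json.dump({"a":a,"P":P.tolist()},open("fit.json","w"))
q=[np.cos(a/2),np.sin(a/2),0,0]
bot.grip(0.0,40)
for i in (1,0,2):
    x,y=P[i]
    bot.move_pose([x,y,135],q) if i==1 else bot.servo_line([x,y,135],150)
    bot.servo_line([x,y,116],60,max_force=15)
    f0=telemetry.sense()["wrist_force"]
    hit=bot.servo_line([x,y,94],12,max_force=15)
    bot.pause(.1); s=telemetry.sense()
    print(i,hit,s["tcp_pos"],s["wrist_force"],f0,s["clock"])
    bot.servo_line([x,y,135],100)
E
```

```text
[573.65  97.81  92.74 317.   573.7   97.16  20.4   20.75]
[559.93   9.24  92.75 305.   559.79   9.18  20.23  21.17]
[545.65 -78.93  92.64 308.   546.04 -78.59  20.54  20.62]
[ -0.16 559.67   9.3 ] 1.0494883816390654
1 True [559.69   9.31 107.79] [-3.41  0.04 11.45] [-0.64  0.22 -0.1 ] 6.8
0 True [573.65  98.24 107.79] [-2.05 -0.08 12.22] [-0.65  0.09 -0.69] 9.45
2 True [545.83 -79.66 101.82] [-3.28  1.27 13.05] [-0.01 -1.05  0.9 ] 12.9667
```

Each head stopped hard. The right one sank 6 mm deeper than the other two, so it is the loose one. Now I'll grip the right lug and swing it along the hinge arc.

Run:
```python
from workcell import bot, planner, telemetry, eyes, order, models
import numpy as np, json, cv2
from scipy.spatial.transform import Rotation as R
np.set_printoptions(precision=2,suppress=True)
F=json.load(open("fit.json")); a=F["a"]; lug=np.array(F["P"][5]); ux=np.array([np.cos(a),np.sin(a)])
H=np.r_[lug-98*ux,62.]
def pose(th,z=95.):
    Rt=R.from_euler("z",a)*R.from_euler("y",-th)
    return H+Rt.apply([98,0,z-62]),(Rt*R.from_euler("x",np.pi)).as_quat()
for d in (0,25,50): print(d,planner.solve_ik(*map(list,pose(np.radians(d)))))
p0,q0=pose(0)
bot.grip(0.55,40)
bot.move_pose(list(p0+[0,0,40]),list(q0))
print("down hit",bot.servo_line(list(p0),40,max_force=15),telemetry.sense()["tcp_pos"],p0)
bot.grip(0.0,50); s=telemetry.sense(); print(s["gripper_width"],s["finger_force"],s["wrist_force"])
if s["gripper_width"]>.07:
    for d in range(5,51,5):
        p,q=pose(np.radians(d)); bot.servo_line(list(p),40,frame=list(q)); s=telemetry.sense(); print(d,s["wrist_force"],s["finger_force"])
p=eyes.read_camera("scene"); cv2.imwrite("pics/scene1.png",cv2.resize(p["img"][100:270,130:360,::-1],None,fx=3,fy=3))
s=telemetry.sense(); print(s["clock"],s["tcp_pos"],s["gripper_width"])
```

```text
0 [-0.25  0.63  1.58 -0.    0.93  1.48]
25 [-0.28  0.47  1.96  0.19  0.28  1.28]
50 [-0.34  0.56  2.37  2.91  0.66 -1.51]
down hit False [585.4  -85.86  95.22] [585.24 -85.82  95.  ]
0.12617506143118037 52.18696117401123 [0.33 6.02 3.8 ]
5 [ 1.8   6.15 -1.77] 51.471771597862244
10 [ 1.36  6.71 -1.89] 51.441789865493774
15 [ 2.78  7.6  -1.44] 51.41308665275574
20 [ 2.7   9.46 -0.99] 51.38228237628937
25 [ 2.91  8.4  -1.25] 51.38381481170654
30 [ 2.56  7.34 -1.17] 51.69278025627136Traceback (most recent call last):
  File "<stdin>", line 18, in <module>
workcell.IKError: the arm cannot follow that straight line within its joint ranges
```

```bash
cat > lift.py <<'E'
from workcell import bot, planner, telemetry, eyes, order, models
import numpy as np, json, cv2
from scipy.spatial.transform import Rotation as R
np.set_printoptions(precision=2,suppress=True)
F=json.load(open("fit.json")); a=F["a"]; lug=np.array(F["P"][5]); ux=np.array([np.cos(a),np.sin(a)])
H=np.r_[lug-98*ux,62.]
def pose(th,tilt):
    Rz=R.from_euler("z",a); Rc=Rz*R.from_euler("y",-th); Rt=Rz*R.from_euler("y",-tilt)*R.from_euler("x",np.pi)
    return H+Rc.apply([98,0,35.])+Rt.apply([0,0,2.]),Rt.as_quat()
E
python3 - <<'E'
from lift import *
tilt=30
for d in range(34,51,4):
    while tilt>=10:
        p,q=pose(*np.radians([d,tilt]))
        try: bot.servo_line(list(p),30,frame=list(q)); break
        except bot.IKError: tilt-=2
    s=telemetry.sense(); print(d,tilt,s["wrist_force"],s["finger_force"],s["joints"][4],s["tcp_pos"]-p)
    if np.linalg.norm(s["wrist_force"])>35: break
p=eyes.read_camera("scene"); cv2.imwrite("pics/scene1.png",cv2.resize(p["img"][100:270,130:360,::-1],None,fx=3,fy=3))
s=telemetry.sense(); print(s["clock"],s["tcp_pos"],s["gripper_width"])
E
```

```text
34 30 [ 3.04  7.32 -3.35] 51.01214289665222 0.1487541867524816 [-0.09  0.56  0.05]
38 30 [ 3.3   7.53 -5.03] 50.58296978473663 0.15302142260112644 [-0.15  0.6  -0.04]
42 30 [ 3.51  7.12 -4.52] 50.095374584198 0.15615983677869127 [-0.22  0.59 -0.11]
46 30 [ 3.13  7.15 -4.25] 49.84288036823273 0.1580640780026635 [-0.3   0.63 -0.13]
50 30 [ 4.16  7.53 -6.15] 49.30617392063141 0.1586362378198565 [-0.3   0.62 -0.17]
20.175 [524.91 -75.79 157.67] 0.12665681616170762
```

View pics/scene1.png

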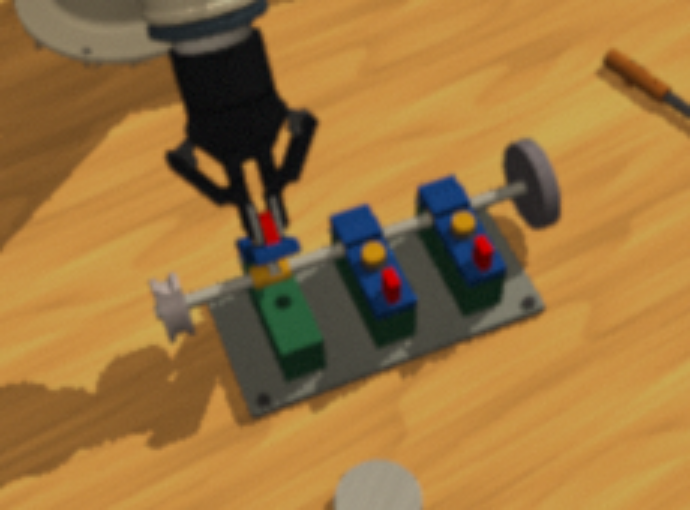

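The crop shows the right cap open with its red lug between the pads at about (265,225). The middle and left caps are shut, and the tin at (378,485) hasn't moved. The grasp point's position on the hinge arc puts the cap at about 50°.

```bash
python3 -c "
from workcell import order
print(order.sign_off())"
```

```text
the job is handed in; nothing more can be done
None
```

The right bolt was the loose one, sinking about 6 mm deeper than the other two; I handed the job in with its cap held open by the lug at about 50° (worked out from the gripper's position), the other two caps shut and the tin, file and scroll untouched.

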